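# Free the transport lock of a vial shaker

### The job

The shaker's vial carriage is still locked for transport by the captive screw under the round black knob. Pull the knob up against its spring and feel for the start of its thread, unscrew it (counter-clockwise from above) until it stops, so that it stays raised by itself; then slide the carriage by its handle away from the lock to the far end of its travel and let go. Leave the glassware and tools around the shaker where they are.

Things in the scene. Friction and masses are not known exactly. Their poses are not given: they have to be found in the camera images.
- shaker: the fixed vial shaker, grey housing 250 (x) x 440 (y) mm, top 65 mm above the table; origin on the table, 10 mm towards +y of its underside's centre, y along its length. The lock housing, a bright round cap 64 mm across, flat top 125 mm above the table, stands at x 0, y -150 mm of this frame; the carriage is on its +y side and slides to +y.
- knob_grip (a point): where to grip the captive screw: on the upright axis of its black ribbed knob, a cylinder 46 mm across and 40 mm tall. 18 mm below the knob's flat top, 22 mm above its underside, 26 mm above the cap's top while the screw is down; it rises with the screw. Nothing else stands within 50 mm of the knob's side above the cap's top.
- screw_lift (a joint): how far the screw is raised, m: 0 down and locked, limit 0.024. A spring pulls it down, 4.5 N at 0, 10.5 N at 0.020, and back to 0 if let go below the thread. Pulled straight up it stops at 0.005 against the thread ring, except under the ring's one lead-in gap, where it can be pulled to 0.015 and more. Held above 0.014 there and turned counter-clockwise, it comes onto the thread.
- screw_turn (a joint): knob angle, rad, 0 at the start, counter-clockwise from above positive. The gap cannot be seen: its middle lies at 0.3 to 1.7, and the screw can rise within about 0.25 either side of it. On the thread turning takes under 0.3 N m, lifts the screw from 0.014 to 0.020, and ends at a hard stop about 3.3 past the gap's middle. The screw stays up when let go on the thread.
- carriage_handle (a point): centre of the bar of the carriage's dark steel handle: 100 mm long along the shaker's x, 14 mm wide (y), 14 mm high, 114 mm above the table, on a post at each end, 30 mm of free height below it. The vials begin 68 mm from it on its +y side, tops 141 mm above the table; the knob's axis is 110 mm away on its -y side at the start.
- carriage (a joint): how far the carriage has slid along the shaker's +y axis, m: 0 locked, stop at 0.060. It slides with 2.5 N of friction once the screw's pin is out of it (screw_lift above about 0.010), and stays where it is left.
- beaker: bystander: glass beaker, 70 mm across, 90 mm high; origin at the centre of its base
- jar: bystander: sample jar, 64 mm across, 85 mm high; origin at the centre of its base
- washbottle: bystander: white bottle, 70 mm across, 170 mm high; origin at the centre of its base
- spatula: bystander: flat steel laboratory spatula, 160 x 14 x 5 mm, lying on the shaker's housing beyond the carriage, along its own x axis
- driver: bystander: screwdriver 170 mm long lying along its x axis, to the -y side of the shaker
- dish: bystander: white porcelain dish 80 mm across, 20 mm high; origin at the centre of its base

How it is judged:
By the outcome, as a careful person would: the job done as asked, in the order asked, and still so for the second after the job is handed in, with the robot touching nothing.
It also fails if it takes over 72 s, if anything falls off the work surface, if the arm or the gripper's body presses on something with over 40 N, if the wrist force passes 120 N, or if a joint passes its speed limit or range.

### The arm

A 6-joint arm with a two-finger parallel gripper is mounted at the origin on the work surface. World frame = base frame: x ahead of the robot, y to its left, z up, the work surface at z = 0. Lengths are in mm, angles in rad, forces in N, time in s.
With the tool pointing down it reaches from about 350 to 725 mm from the base axis. Payload 6 kg.
Tool frame: the origin (TCP) lies at the very end of the fingers, on their centre line; the grasp point (between the pads) lies 19 mm behind it; z points along the fingers, y is the line along which they close (so a half turn about z gives the same grasp; the last joint's range is limited). The gripper opens to 85 mm and grips with 20 to 120 N. Pads are 22 mm wide; open, the fingers measure 114 mm over their backs; the gripper's body (76 mm by 85 mm) begins 54 mm behind the grasp point. The pads swing forward as they close: fully open they stand 13 mm farther back than shut.
Start: joints at [-0.796, 0.04, 0.085, 0, -1.615, -0.334], TCP at [256.003, -542.619, 231.261] pointing down, gripper open.
Joint ranges: [-2.56, 2.56], [-1.29, 2.01], [-1.08, 1.49], [-3.29, 1.98], [-2.81, -0.18], [-2.99, 2.99]. Speed limits (rad/s): [2.57, 2.57, 3.01, 3.14, 3.14, 3.14].

### API

Orientations are given as a 3x3 rotation matrix whose columns are the frame's x, y, z axes.
In Python, from plant import * gives the robot as it stands.
- The arm moves only by the tool jog_arm, never from a script. Its argument "increments" is text: rows parted by semicolons, each of 6 numbers parted by spaces: the shift along the tool's x, y, z normalised to -1 to 1, where 1 is 2 cm, then the turn, a rotation vector about the tool's x, y, z normalised to -1 to 1, where 1 is 180 degrees. A call has 1 to 20 rows; each row shifts and turns the commanded pose from where the row before left it, along the tool's axes as they then stand; what a row does not reach is not made up. A row lasts 1/12 s, in which the tool goes at most 41.7 mm and 7.16 degrees, less where a joint would pass 70% of its speed; a pose out of reach is approached as far as the arm can. A call with a number of a shift or a turn outside -1 to 1 is refused whole. A call with a gripper value outside its range is refused whole. "grip" is the finger opening in mm, from 0 to 85.4, set as the call begins (left out, the last holds). The fingers move at their own pace and stop on an object; "squeeze" is the grip in N (left out, the last holds). Time passes only in rows, so rows that do not move let the fingers close. It gives the time, the measured TCP pose, the force, the opening and the grip force at its end, in the units of the state.
- get_obs(): the state, without advancing time (a new reading comes with each control period).
- read_camera(name): name is "scene" or "top" or "wrist"; returns a dict with "color" (400x640x3 uint8, red, green, blue), "depth" (400x640 float32, mm along the optical axis (not along the pixel's ray), 0 where there is no reading), "K" (3x3 intrinsics, pixels), "k1" (the pictures are not rectified: a ray, as slopes to the right and down, at radius r is drawn at 1 + k1 r^2 times it, then the intrinsics apply), "cam_to_world" (4x4, takes a point from camera to world coordinates). Camera axes: x right, y down, z forward; pixel columns grow to the right and rows downward; lengths in mm; the calibration is good to about 2 mm. A picture is of the moment at which its call begins.
- job_done(): hands the job in; it is judged then, once.
The state is a dict: "clock": time; "joint_pos": joint angles; "joint_vel": joint speeds; "joint_torque": joint torques, N m; "eef_pos": TCP position; "orientation": TCP orientation; "force": force on the tool from outside, world axes, zero at the start; "torque": the same for the moment, N m; "gripper_width": opening from 0.0 (shut) to 1.0 (fully open); "finger_force": force on a finger pad.
Only numpy, scipy, OpenCV 4.12 (cv2) and the standard library are available. Lean on these libraries where they do the work, as an engineer would, in place of code of your own. Each camera call takes 0.05 s, during which the arm holds its last target. There are 200 camera calls.

## Working session

There is one attempt and no reset: what is moved stays moved. The work goes in short steps, Python scripts to look and compute and a tool call to move; the robot and the scene stay as the last step left them, time stands still between calls to the robot, and variables do not carry over. Pictures are saved under pics/ and viewed, at most 10 in all, crops included, and the job is handed in when it is done.

Besides the shell and the picture viewer there is one more tool, called after "Emit:" by a JSON object that holds its "op" and its "data". jog_arm: Moves the arm, as the interface text tells. Its arguments: {"type":"object","properties":{"increments":{"type":"string"},"grip":{"type":"number"},"squeeze":{"type":"number"}},"required":["increments"]}

```bash
mkdir -p pics; ls; cat > h.py <<'E'
from plant import *
import numpy as np, cv2
def pts(c):
    "world point per pixel from depth"
    h,w=c["depth"].shape; u,v=np.meshgrid(np.arange(w),np.arange(h))
    return ray_pts(c,np.stack([u,v],-1).reshape(-1,2),c["depth"].ravel()).reshape(h,w,3)
def slopes(c,uv):
    d=np.array([c["k1"],0,0,0],float)
    return cv2.undistortPoints(np.asarray(uv,np.float64).reshape(-1,1,2),np.array(c["K"],float),d).reshape(-1,2)
def ray_pts(c,uv,depth):
    s=slopes(c,uv); p=np.c_[s,np.ones(len(s))]*np.asarray(depth).reshape(-1,1)
    T=np.array(c["cam_to_world"]); return p@T[:3,:3].T+T[:3,3]
def on_plane(c,uv,z):
    T=np.array(c["cam_to_world"]); s=slopes(c,uv); d=np.c_[s,np.ones(len(s))]@T[:3,:3].T
    return T[:3,3]+d*((z-T[2,3])/d[:,2:3])
E
python3 - <<'E'
from h import *
a=[]
for n in("scene","top","wrist"):
    c=read_camera(n); np.save(f"{n}0.npy",c,allow_pickle=True); cv2.imwrite(f"pics/{n}0.png",c["color"][...,::-1]); print(n,c["K"],c["k1"],np.round(c["cam_to_world"],3))
E
```

```text
pics
scene [[502.11084009   0.         328.02581219]
 [  0.         502.11084009 196.75972349]
 [  0.           0.           1.        ]] 0.025220920729614054 [[ 5.520000e-01  7.000000e-01 -4.530000e-01  1.115423e+03]
 [ 8.340000e-01 -4.710000e-01  2.880000e-01 -3.009530e+02]
 [-1.100000e-02 -5.360000e-01 -8.440000e-01  1.071823e+03]
 [ 0.000000e+00  0.000000e+00  0.000000e+00  1.000000e+00]]
top [[500.9673826    0.         309.20750515]
 [  0.         500.9673826  199.62912505]
 [  0.           0.           1.        ]] -0.012660664668071727 [[ 4.00000e-03 -9.91000e-01  1.30000e-01  4.09793e+02]
 [-1.00000e+00 -4.00000e-03  1.00000e-03  2.99900e+00]
 [-0.00000e+00 -1.30000e-01 -9.91000e-01  1.46116e+03]
 [ 0.00000e+00  0.00000e+00  0.00000e+00  1.00000e+00]]
wrist [[277.87579061   0.         323.75121706]
 [  0.         277.87579061 202.18624509]
 [  0.           0.           1.        ]] -0.025466906705563022 [[-4.26000e-01  8.68000e-01  2.56000e-01  1.89900e+02]
 [ 9.05000e-01  4.08000e-01  1.23000e-01 -5.72511e+02]
 [ 2.00000e-03  2.84000e-01 -9.59000e-01  3.72459e+02]
 [ 0.00000e+00  0.00000e+00  0.00000e+00  1.00000e+00]]
```

View pics/top0.png

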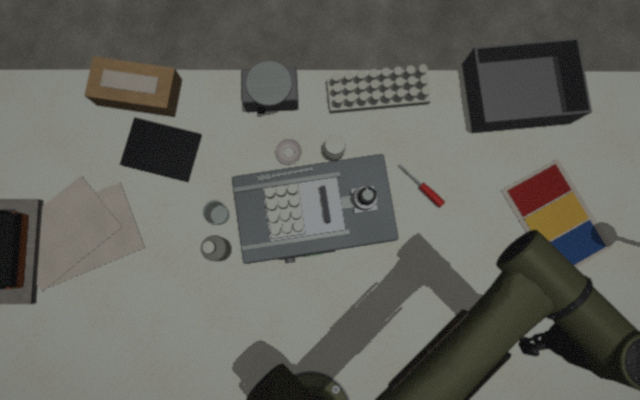

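View pics/scene0.png

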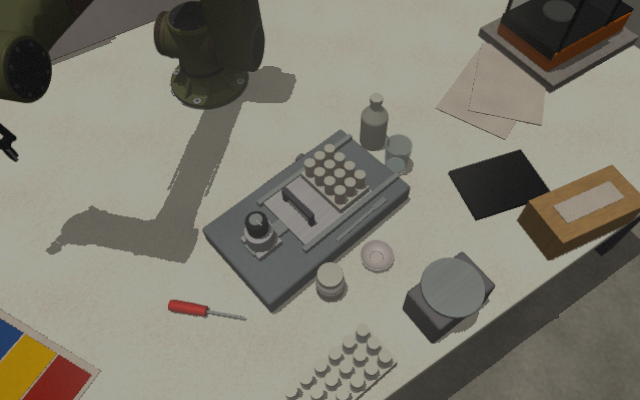

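The top view shows the knob at (366,195), the cap around it, the handle bar at (324,205), the vials at (284,210) and the driver at (425,190). The scene view shows the knob at (257,222) and the handle at (298,206). I'll measure the knob and handle in both views.

```bash
cat > m.py <<'E'
from h import *
from scipy.optimize import least_squares
def dark(c,box,thr):
    x0,y0,x1,y1=box; g=c["color"][y0:y1,x0:x1].max(2)
    m=(g<thr).astype(np.uint8); n,l,s,ce=cv2.connectedComponentsWithStats(m)
    return [(s[i],np.round(ce[i]+[x0,y0],1)) for i in range(1,n) if s[i][4]>25],m
T=np.load("top0.npy",allow_pickle=True).item(); S=np.load("scene0.npy",allow_pickle=True).item()
for nm,c,bx in(("top",T,(345,178,390,215)),("top",T,(312,180,336,228)),("scene",S,(240,205,280,250)),("scene",S,(278,182,318,228))):
    for t in(45,60,75): print(nm,bx,t,[(list(s),list(ce)) for s,ce in dark(c,bx,t)[0]])
Pt=pts(T); Ps=pts(S)
def stat(P,c,zlo,zhi,xr,yr):
    m=(P[...,2]>zlo)&(P[...,2]<zhi)&(P[...,0]>xr[0])&(P[...,0]<xr[1])&(P[...,1]>yr[0])&(P[...,1]<yr[1]); return m
for nm,P in(("top",Pt),("scene",Ps)):
    uv=(366,193) if nm=="top" else (257,215)
    print(nm,"knob",P[uv[1]-2:uv[1]+3,uv[0]-2:uv[0]+3].reshape(-1,3).mean(0).round(1))
    uv=(324,205) if nm=="top" else (298,204)
    print(nm,"handle",P[uv[1],uv[0]].round(1))
    k=P[uv[1],uv[0]]
    for lbl,a,b in(("knobtop",155,185),("cap",118,131)):
        q=P[stat(P,None,a,b,(300,600),(-260,-80))]; print(lbl,len(q),q.mean(0).round(1) if len(q) else"", (q.min(0).round(),q.max(0).round()) if len(q) else"")
    # housing top
    m=stat(P,None,58,72,(250,650),(-350,350)).astype(np.uint8); n,l,s,ce=cv2.connectedComponentsWithStats(m); i=1+s[1:,4].argmax()
    cl=cv2.morphologyEx((l==i).astype(np.uint8),cv2.MORPH_CLOSE,np.ones((5,5)))
    q=P[(l==i)][:,:2].astype(np.float32); r=cv2.minAreaRect(q); print("housing",len(q),r,cv2.boxPoints(r).round(1).tolist())
for n,c in(("t",T),("s",S)):
    x0,y0,w,h=(300,160,100,80) if n=="t" else (220,160,130,110)
    cv2.imwrite(f"pics/crop_{n}.png",cv2.resize(c["color"][y0:y0+h,x0:x0+w,::-1],None,fx=5,fy=5,interpolation=cv2.INTER_CUBIC))
E
python3 m.py; cd pics; python3 -c "
import cv2,numpy as np
a=cv2.imread('crop_t.png');b=cv2.imread('crop_s.png');o=np.zeros((600,800,3),np.uint8)
a=cv2.resize(a,(375,300));b=cv2.resize(b,(425,360));o[:300,:375]=a;o[:360,375:]=b;cv2.imwrite('crops.png',o[:360])"
```

```text
top (345, 178, 390, 215) 45 [([np.int32(13), np.int32(11), np.int32(13), np.int32(16), np.int32(58)], [np.float64(362.0), np.float64(198.4)])]
top (345, 178, 390, 215) 60 [([np.int32(13), np.int32(9), np.int32(18), np.int32(18), np.int32(123)], [np.float64(365.2), np.float64(196.9)])]
top (345, 178, 390, 215) 75 [([np.int32(12), np.int32(8), np.int32(20), np.int32(19), np.int32(166)], [np.float64(365.4), np.float64(196.3)]), ([np.int32(5), np.int32(15), np.int32(14), np.int32(17), np.int32(50)], [np.float64(353.9), np.float64(200.9)])]
top (312, 180, 336, 228) 45 []
top (312, 180, 336, 228) 60 []
top (312, 180, 336, 228) 75 [([np.int32(8), np.int32(7), np.int32(10), np.int32(36), np.int32(185)], [np.float64(324.4), np.float64(204.6)])]
scene (240, 205, 280, 250) 45 [([np.int32(10), np.int32(18), np.int32(18), np.int32(15), np.int32(106)], [np.float64(260.1), np.float64(231.2)])]
scene (240, 205, 280, 250) 60 [([np.int32(5), np.int32(7), np.int32(24), np.int32(26), np.int32(320)], [np.float64(257.4), np.float64(226.8)])]
scene (240, 205, 280, 250) 75 [([np.int32(5), np.int32(6), np.in
[... 860 characters left out ...]
 8.256509780883789) [[413.0, 189.10000610351562], [476.29998779296875, -247.60000610351562], [679.0999755859375, -218.10000610351562], [615.7000122070312, 218.5]]
scene knob [ 608.5 -147.   206.9]
scene handle [581.2 -40.8 115.8]
knobtop 218 [ 587.8 -150.7  169.5] (array([ 571., -173.,  156.]), array([ 600., -127.,  176.]))
cap 76 [ 589.8 -160.2  124. ] (array([ 572., -181.,  119.]), array([ 600., -116.,  128.]))
housing 4014 ((542.5216064453125, -14.900650024414062), (191.74285888671875, 440.65277099609375), 8.734556198120117) [[414.29998779296875, 188.3000030517578], [481.20001220703125, -247.1999969482422], [670.7000122070312, -218.10000610351562], [603.7999877929688, 217.39999389648438]]
```

View pics/crops.png

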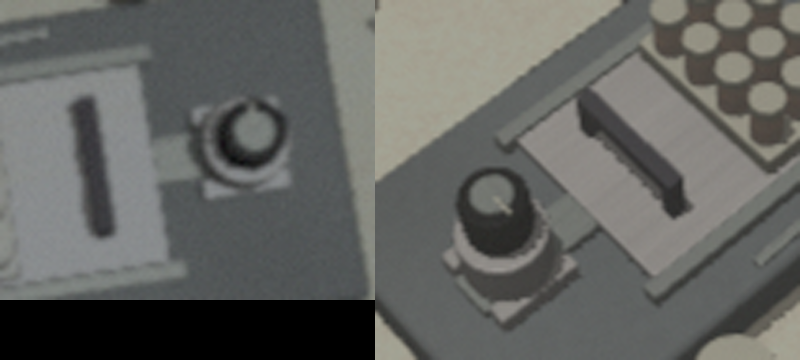

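The crops show the knob's grey top disc at about (368.8,195.2) in top and (256.1,219.0) in scene. The handle bar's top face is clear in both. Next is two-view triangulation, plus depth with wider windows.

```bash
cat > m2.py <<'E'
from h import *
T=np.load("top0.npy",allow_pickle=True).item(); S=np.load("scene0.npy",allow_pickle=True).item()
def tri(a,b):
    A=[];B=[]
    for c,uv in((T,a),(S,b)):
        o=np.array(c["cam_to_world"])[:3,3]; d=on_plane(c,[uv],0)[0]-o; d/=np.linalg.norm(d); M=np.eye(3)-np.outer(d,d); A.append(M);B.append(M@o)
    p=np.linalg.lstsq(np.vstack(A),np.hstack(B),rcond=None)[0]; return p.round(1),[round(float(np.linalg.norm(M@p-b)),1) for M,b in zip(A,B)]
print("knobtop tri",tri((368.8,195.2),(256.1,219.0)))
print("handle tri",tri((324.4,204.6),(298.4,205.0)))
for nm,c in(("top",T),("scene",S)):
    P=pts(c)
    for lbl,a,b,xr,yr in(("knobtop",160,175,(550,640),(-200,-100)),("cap",119,130,(530,660),(-200,-100)),("bar",106,122,(500,640),(-62,-20)),("housing",60,70,(350,750),(-350,300)),("vials",132,150,(450,680),(-15,170))):
        m=(P[...,2]>a)&(P[...,2]<b)&(P[...,0]>xr[0])&(P[...,0]<xr[1])&(P[...,1]>yr[0])&(P[...,1]<yr[1])
        q=P[m].astype(np.float32); r=cv2.minAreaRect(q[:,:2]); print(nm,lbl,len(q),np.median(q,0).round(1),"rect",np.round(r[0],1),np.round(r[1],1),round(r[2],2))
    if nm=="top":print(on_plane(c,[(368.8,195.2)],165),on_plane(c,[(324.4,204.6)],121))
    else:print(on_plane(c,[(256.1,219)],165),on_plane(c,[(298.4,205)],121))
o=get_obs();print({k:np.round(v,3).tolist() for k,v in o.items()})
E
python3 m2.py
```

```text
knobtop tri (array([ 592.7, -149.1,  169.4]), [2.5, 2.5])
handle tri (array([575.2, -37.5, 100.4]), [0.3, 0.3])Traceback (most recent call last):
  File "m2.py", line 14, in <module>
    q=P[m].astype(np.float32); r=cv2.minAreaRect(q[:,:2]); print(nm,lbl,len(q),np.median(q,0).round(1),"rect",np.round(r[0],1),np.round(r[1],1),round(r[2],2))
                                 ~~~~~~~~~~~~~~~^^^^^^^^^
cv2.error: OpenCV(4.12.0) /io/opencv/modules/imgproc/src/convhull.cpp:143: error: (-215:Assertion failed) total >= 0 && (depth == CV_32F || depth == CV_32S) in function 'convexHull'
```

```bash
sed -i 's/minAreaRect(q\[:,:2\])/minAreaRect(np.ascontiguousarray(q[:,:2]))/' m2.py; python3 m2.py
```

```text
knobtop tri (array([ 592.7, -149.1,  169.4]), [2.5, 2.5])
handle tri (array([575.2, -37.5, 100.4]), [0.3, 0.3])
top knobtop 243 [ 592.8 -146.9  169.3] rect [ 593.2 -147.9] [45.1 43.5] 75.93
top cap 154 [ 579.8 -138.   124.1] rect [ 592.5 -148.2] [61.3 60.2] 63.05
top bar 158 [574.4 -39.1 118.7] rect [576.8 -39.9] [100.4  14. ] 9.03
top housing 7086 [557.7 -57.1  64.3] rect [585.   34.8] [297.3 526.4] 10.05
top vials 897 [558.5  71.3 140. ] rect [558.9  71.6] [127.   86.8] 8.68
[[ 592.39211372 -151.93677879  165.        ]] [[572.5835324  -37.22328191 121.        ]]
scene knobtop 362 [ 596.6 -150.2  168.7] rect [ 593.5 -149.5] [45.8 44.9] 20.5
scene cap 266 [ 609.5 -155.1  124. ] rect [ 601.2 -150.4] [64.6 48.2] 76.69
scene bar 263 [579.1 -40.3 119.3] rect [577.7 -39.3] [100.3  15.1] 8.33
scene housing 8963 [620.9 -94.8  64.4] rect [583.4  36.4] [287.9 529.2] 8.81
scene vials 1228 [564.2  71.7 139.9] rect [559.4  73.2] [128.5  91. ] 9.1
[[ 591.21656865 -145.9954771   165.        ]] [[586.80209826 -42.84209454 121.        ]]
{'clock': 0.15, 'joint_pos': [-0.796, 0.041, 0.084, -0.0, -1.616, -0.334], 'joint_vel': [0.0, -0.001, 0.004, 0.003, 0.0, -0.0], 'joint_torque': [-0.001, -36.861, 34.77, 6.936, -0.004, 0.0], 'eef_pos': [255.942, -542.397, 230.544], 'orientation': [[-0.904, -0.427, -0.001], [-0.427, 0.904, 0.001], [0.0, 0.001, -1.0]], 'force': [-0.483, 0.478, -0.46], 'torque': [0.049, 0.001, -0.031], 'finger_force': 0.0, 'gripper_width': 0.997}
```

Knob axis is about (593,-149) with its top at about 169 mm. The handle is about (577,-39.5), yaw about 8.5°, and the 110.7 mm knob–handle distance matches the 110 mm given. Heights check out: cap 124, vials 140. I'll move above the knob and pre-turn the wrist clockwise.

Emit:
{"op": "jog_arm", "data": {"increments": "-0.983 0.44 0 0 0 0;-0.983 0.44 0 0 0 0;-0.983 0.44 0 0 0 0;-0.983 0.44 0 0 0 0;-0.983 0.44 0 0 0 0;-0.983 0.44 0 0 0 0;-0.983 0.44 0 0 0 0;-0.983 0.44 0 0 0 0;-0.983 0.44 0 0 0 0;-0.983 0.44 0 0 0 0;-0.983 0.44 0 0 0 0;-0.983 0.44 0 0 0 0;-0.983 0.44 0 0 0 0;-0.983 0.44 0 0 0 0;-0.983 0.44 0 0 0 0;-0.983 0.44 0 0 0 0;-0.983 0.44 0 0 0 0;-0.983 0.44 0 0 0 0;-0.983 0.44 0 0 0 0;-0.983 0.44 0 0 0 0", "grip": 85}}

```text
clock: 1.82
eef_pos: [537.0, -214.7, 230.9]
orientation: [[-0.904, -0.427, -0.001], [-0.427, 0.904, 0.0], [0.0, 0.0, -1.0]]
force: [-0.1, -0.2, 0.6]
gripper_width: 0.996
finger_force: 0.0
```

Emit:
{"op": "jog_arm", "data": {"increments": "-0.983 0.44 0 0 0 0;-0.983 0.44 0 0 0 0;-0.983 0.44 0 0 0 0;-0.983 0.44 0 0 0 0;0 0 0 0 0 0.038;0 0 0 0 0 0.038;0 0 0 0 0 0.038;0 0 0 0 0 0.038;0 0 0 0 0 0.038;0 0 0 0 0 0.038;0 0 0 0 0 0.038;0 0 0 0 0 0.038;0 0 0 0 0 0.038;0 0 0 0 0 0.038;0 0 0 0 0 0.038;0 0 0 0 0 0.038;0 0 0 0 0 0.038;0 0 0 0 0 0.038;0 0 0 0 0 0.038;0 0 0 0 0 0"}}

```text
clock: 3.48
eef_pos: [592.7, -153.0, 230.8]
orientation: [[-0.226, 0.974, -0.001], [0.974, 0.226, 0.002], [0.003, -0.0, -1.0]]
force: [0.3, -0.3, -0.1]
gripper_width: 0.994
finger_force: 0.0
```

```bash
python3 - <<'E'
from h import *
c=read_camera("wrist"); np.save("wrist1.npy",c,allow_pickle=True); cv2.imwrite("pics/wrist1.png",c["color"][...,::-1])
o=get_obs();print({k:np.round(v,3).tolist() for k,v in o.items()})
P=pts(c)
for lbl,a,b,xr,yr in(("knobtop",160,175,(550,640),(-200,-100)),("cap",119,130,(530,660),(-200,-100)),("bar",106,124,(500,640),(-62,-20))):
    m=(P[...,2]>a)&(P[...,2]<b)&(P[...,0]>xr[0])&(P[...,0]<xr[1])&(P[...,1]>yr[0])&(P[...,1]<yr[1])
    q=P[m].astype(np.float32)
    if len(q)>5: r=cv2.minAreaRect(np.ascontiguousarray(q[:,:2])); print(lbl,len(q),np.median(q,0).round(1),np.round(r[0],1),np.round(r[1],1),round(r[2],2))
E
```

```text
{'clock': 3.533, 'joint_pos': [0.073, 0.074, 0.12, -0.002, -1.618, -2.99], 'joint_vel': [0.005, -0.001, 0.001, -0.0, 0.0, -0.035], 'joint_torque': [-0.099, -38.496, 34.798, 6.93, -0.009, 0.389], 'eef_pos': [592.718, -152.9, 230.847], 'orientation': [[-0.223, 0.975, -0.001], [0.975, 0.223, 0.002], [0.002, -0.0, -1.0]], 'force': [0.497, -0.311, -0.577], 'torque': [-0.052, -0.022, -0.007], 'finger_force': 0.0, 'gripper_width': 0.991}
knobtop 2633 [ 592.4 -144.2  168.9] [ 593.  -146.7] [45.6 45.7] 84.48
cap 1072 [ 586.  -128.   124.3] [ 590.6 -138.1] [63.  44.9] 15.93
bar 2246 [576.3 -38.7 120.3] [576.8 -37.7] [99.4 14.1] 8.97
```

View pics/wrist1.png

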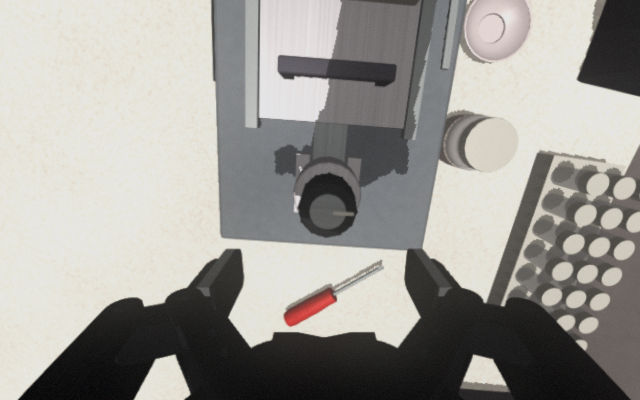

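The wrist view shows the knob at (328,207), its mark pointing right, the handle at (337,69) and the driver at (335,293), well clear. Joint 6 is at its limit, so I'll turn back about 0.2 rad, centre on (593.2,-148) and descend.

Emit:
{"op": "jog_arm", "data": {"increments": "0.233 0.08 0 0 0 0;0 0 0 0 0 -0.032;0 0 0 0 0 -0.032;0 0 0.84 0 0 0;0 0 0.84 0 0 0;0 0 0.84 0 0 0;0 0 0.84 0 0 0;0 0 0.84 0 0 0;0 0 0.82 0 0 0;0 0 0 0 0 0;0 0 0 0 0 0", "squeeze": 20}}

```text
clock: 4.45
eef_pos: [593.0, -149.6, 130.3]
orientation: [[-0.416, 0.909, -0.002], [0.909, 0.416, 0.004], [0.004, -0.0, -1.0]]
force: [-0.1, 0.6, 1.1]
gripper_width: 0.998
finger_force: 0.0
```

```bash
python3 - <<'E'
from h import *
o=get_obs();print({k:np.round(v,3).tolist() for k,v in o.items()})
E
```

```text
{'clock': 4.45, 'joint_pos': [0.078, 0.085, -0.05, -0.004, -1.437, -2.789], 'joint_vel': [0.0, -0.02, 0.042, 0.016, -0.005, 0.005], 'joint_torque': [0.03, -37.373, 32.895, 6.469, 0.076, -0.008], 'eef_pos': [593.019, -149.553, 130.267], 'orientation': [[-0.416, 0.909, -0.002], [0.909, 0.416, 0.004], [0.004, -0.0, -1.0]], 'force': [-0.075, 0.629, 1.077], 'torque': [-0.04, -0.021, -0.025], 'finger_force': 0.0, 'gripper_width': 0.998}
```

Emit:
{"op": "jog_arm", "data": {"increments": "0 0 0 0 0 0;0 0 0 0 0 0;0 0 0 0 0 0;0 0 0 0 0 0;0 0 0 0 0 0;0 0 0 0 0 0;0 0 0 0 0 0;0 0 0 0 0 0;0 0 0 0 0 0;0 0 0 0 0 0", "grip": 30, "squeeze": 30}}

```text
clock: 5.28
eef_pos: [594.9, -149.4, 132.5]
orientation: [[-0.417, 0.909, 0.004], [0.909, 0.417, 0.004], [0.002, 0.005, -1.0]]
force: [3.9, 3.5, 3.8]
gripper_width: 0.532
finger_force: 32.6
```

```bash
python3 - <<'E'
from h import *
o=get_obs();print({k:np.round(v,3).tolist() for k,v in o.items() if k not in('joint_vel','joint_torque')})
E
```

```text
{'clock': 5.283, 'joint_pos': [0.078, 0.084, -0.048, -0.004, -1.435, -2.789], 'eef_pos': [594.894, -149.358, 132.527], 'orientation': [[-0.417, 0.909, 0.004], [0.909, 0.417, 0.004], [0.002, 0.005, -1.0]], 'force': [3.924, 3.455, 3.828], 'torque': [0.911, -1.518, -0.022], 'finger_force': 32.56, 'gripper_width': 0.532}
```

Emit:
{"op": "jog_arm", "data": {"increments": "0 0.07 0 0 0 0;0 0 0 0 0 0;0 0 0 0 0 0;0 0 0 0 0 0", "squeeze": 60}}

```text
clock: 5.62
eef_pos: [595.0, -149.3, 132.7]
orientation: [[-0.417, 0.909, 0.001], [0.909, 0.417, 0.003], [0.002, 0.002, -1.0]]
force: [-0.3, 2.3, 6.4]
gripper_width: 0.525
finger_force: 60.6
```

Emit:
{"op": "jog_arm", "data": {"increments": "0 0 -0.1 0 0 0;0 0 -0.1 0 0 0;0 0 0 0 0 0;0 0 0 0 0 0"}}

```text
clock: 5.95
eef_pos: [594.9, -149.2, 133.4]
orientation: [[-0.416, 0.909, -0.001], [0.909, 0.416, 0.004], [0.004, 0.001, -1.0]]
force: [6.4, -1.6, -6.9]
gripper_width: 0.525
finger_force: 62.0
```

Emit:
{"op": "jog_arm", "data": {"increments": "0 0 -0.1 0 0 0;0 0 -0.05 0 0 0;0 0 0 0 0 0;0 0 0 0 0 0"}}

```text
clock: 6.28
eef_pos: [594.9, -149.2, 136.0]
orientation: [[-0.416, 0.909, -0.001], [0.909, 0.416, 0.004], [0.005, 0.001, -1.0]]
force: [6.7, -1.7, -5.9]
gripper_width: 0.526
finger_force: 62.1
```

Emit:
{"op": "jog_arm", "data": {"increments": "0 0.03 -0.1 0 0 0;0 0 -0.05 0 0 0;0 0 0 0 0 0;0 0 0 0 0 0", "squeeze": 80}}

```text
clock: 6.62
eef_pos: [594.9, -149.2, 138.2]
orientation: [[-0.416, 0.909, -0.003], [0.909, 0.416, 0.004], [0.005, -0.001, -1.0]]
force: [5.6, -2.4, -8.3]
gripper_width: 0.521
finger_force: 82.9
```

Emit:
{"op": "jog_arm", "data": {"increments": "0 0 -0.05 0 0 0;0 0 -0.05 0 0 0;0 0 0 0 0 0;0 0 0 0 0 0"}}

```text
clock: 6.95
eef_pos: [594.9, -149.1, 138.7]
orientation: [[-0.416, 0.91, -0.004], [0.91, 0.416, 0.005], [0.006, -0.002, -1.0]]
force: [9.3, -4.6, -13.7]
gripper_width: 0.523
finger_force: 83.7
```

The knob stops at about 138.5 mm, some 5 mm of lift, so it's against the ring. Keeping the upward preload, I'll turn counter-clockwise in small steps to feel for the gap.

Emit:
{"op": "jog_arm", "data": {"increments": "0 0 -0.05 0 0 -0.02;0 0 0 0 0 -0.02;0 0 0 0 0 0"}}

```text
clock: 7.2
eef_pos: [595.0, -149.0, 138.9]
orientation: [[-0.529, 0.849, -0.004], [0.849, 0.529, 0.005], [0.006, -0.001, -1.0]]
force: [11.3, -4.3, -16.5]
gripper_width: 0.517
finger_force: 84.2
```

Emit:
{"op": "jog_arm", "data": {"increments": "0 0 0 0 0 -0.02;0 0 0 0 0 -0.02;0 0 0 0 0 0"}}

```text
clock: 7.45
eef_pos: [595.2, -148.9, 139.0]
orientation: [[-0.631, 0.775, -0.004], [0.775, 0.631, 0.005], [0.006, 0.001, -1.0]]
force: [11.9, -4.7, -17.1]
gripper_width: 0.515
finger_force: 84.1
```

Emit:
{"op": "jog_arm", "data": {"increments": "0 0 0 0 0 -0.02;0 0 0 0 0 -0.02;0 0 0 0 0 0"}}

```text
clock: 7.7
eef_pos: [595.3, -148.7, 138.9]
orientation: [[-0.724, 0.69, -0.003], [0.69, 0.724, 0.005], [0.006, 0.002, -1.0]]
force: [12.6, -3.3, -17.6]
gripper_width: 0.521
finger_force: 84.2
```

```bash
python3 - <<'E'
from h import *
o=get_obs();print({k:np.round(v,3).tolist() for k,v in o.items() if k not in('joint_vel','joint_torque')})
E
```

```text
{'clock': 7.7, 'joint_pos': [0.078, 0.089, -0.03, -0.006, -1.455, -2.41], 'eef_pos': [595.342, -148.747, 138.923], 'orientation': [[-0.724, 0.69, -0.003], [0.69, 0.724, 0.005], [0.006, 0.002, -1.0]], 'force': [12.566, -3.29, -17.64], 'torque': [-1.654, -4.145, -0.04], 'finger_force': 84.185, 'gripper_width': 0.521}
```

Emit:
{"op": "jog_arm", "data": {"increments": "0 0 0 0 0 -0.02;0 0 0 0 0 -0.02;0 0 0 0 0 0"}}

```text
clock: 7.95
eef_pos: [595.5, -148.6, 138.9]
orientation: [[-0.804, 0.594, -0.003], [0.594, 0.804, 0.006], [0.006, 0.003, -1.0]]
force: [12.7, -4.2, -17.3]
gripper_width: 0.519
finger_force: 84.2
```

Emit:
{"op": "jog_arm", "data": {"increments": "0 0 0 0 0 -0.02;0 0 0 0 0 -0.02;0 0 0 0 0 0"}}

```text
clock: 8.2
eef_pos: [595.6, -148.4, 139.0]
orientation: [[-0.873, 0.488, -0.003], [0.488, 0.873, 0.006], [0.005, 0.004, -1.0]]
force: [12.0, -3.2, -17.4]
gripper_width: 0.519
finger_force: 84.2
```

Emit:
{"op": "jog_arm", "data": {"increments": "0 0 0 0 0 -0.02;0 0 0 0 0 -0.02;0 0 0 0 0 0"}}

```text
clock: 8.45
eef_pos: [595.7, -148.3, 139.8]
orientation: [[-0.927, 0.375, -0.002], [0.375, 0.927, 0.006], [0.004, 0.005, -1.0]]
force: [10.7, -1.8, -13.4]
gripper_width: 0.518
finger_force: 84.5
```

Emit:
{"op": "jog_arm", "data": {"increments": "0 0 -0.1 0 0 0;0 0 0 0 0 0;0 0 0 0 0 0"}}

```text
clock: 8.7
eef_pos: [595.7, -148.3, 141.6]
orientation: [[-0.926, 0.377, -0.002], [0.377, 0.926, 0.006], [0.004, 0.005, -1.0]]
force: [12.7, -3.0, -15.0]
gripper_width: 0.52
finger_force: 85.5
```

Emit:
{"op": "jog_arm", "data": {"increments": "0 0 -0.05 0 0 -0.02;0 0 -0.05 0 0 -0.02;0 0 -0.1 0 0 0;0 0 0 0 0 0"}}

```text
clock: 9.03
eef_pos: [595.8, -148.1, 147.1]
orientation: [[-0.966, 0.258, -0.001], [0.258, 0.966, 0.006], [0.003, 0.005, -1.0]]
force: [9.0, -0.1, -7.9]
gripper_width: 0.522
finger_force: 85.6
```

Emit:
{"op": "jog_arm", "data": {"increments": "0 0 -0.1 0 0 0;0 0 -0.1 0 0 0;0 0 0 0 0 0;0 0 0 0 0 0"}}

```text
clock: 9.37
eef_pos: [595.8, -148.1, 150.8]
orientation: [[-0.966, 0.258, -0.001], [0.258, 0.966, 0.006], [0.003, 0.005, -1.0]]
force: [9.9, 0.8, -10.0]
gripper_width: 0.522
finger_force: 85.6
```

Emit:
{"op": "jog_arm", "data": {"increments": "0 0 0 0 0 -0.02;0 0 0 0 0 -0.02;0 0 0 0 0 -0.02;0 0 0 0 0 -0.02;0 0 0 0 0 -0.02;0 0 0 0 0 -0.02;0 0 0 0 0 0"}}

```text
clock: 9.95
eef_pos: [595.9, -147.5, 150.5]
orientation: [[-0.993, -0.119, -0.001], [-0.119, 0.993, 0.007], [0.0, 0.007, -1.0]]
force: [10.5, 3.6, -10.5]
gripper_width: 0.52
finger_force: 85.6
```

```bash
python3 - <<'E'
from h import *
o=get_obs();print({k:np.round(v,3).tolist() for k,v in o.items() if k not in('joint_vel','joint_torque')})
E
```

```text
{'clock': 9.95, 'joint_pos': [0.079, 0.085, -0.012, -0.007, -1.474, -1.53], 'eef_pos': [595.908, -147.524, 150.482], 'orientation': [[-0.993, -0.119, -0.001], [-0.119, 0.993, 0.007], [0.0, 0.007, -1.0]], 'force': [10.454, 3.585, -10.539], 'torque': [0.387, -3.433, 0.045], 'finger_force': 85.602, 'gripper_width': 0.52}
```

Emit:
{"op": "jog_arm", "data": {"increments": "-0.1 0 0 0 0 -0.03;0 0 0 0 0 -0.03;0 0 0 0 0 -0.03;0 0 0 0 0 -0.03;0 0 0 0 0 -0.03;0 0 0 0 0 -0.03;0 0 0 0 0 -0.03;0 0 0 0 0 -0.03;0 0 0 0 0 0"}}

```text
clock: 10.7
eef_pos: [595.5, -146.4, 149.1]
orientation: [[-0.641, -0.768, -0.008], [-0.768, 0.641, 0.009], [-0.002, 0.011, -1.0]]
force: [1.3, 5.7, -10.3]
gripper_width: 0.524
finger_force: 85.7
```

```bash
python3 - <<'E'
from h import *
o=get_obs();print({k:np.round(v,3).tolist() for k,v in o.items() if k not in('joint_vel','joint_torque')})
E
```

```text
{'clock': 10.7, 'joint_pos': [0.08, 0.09, -0.009, -0.009, -1.479, -0.774], 'eef_pos': [595.531, -146.385, 149.068], 'orientation': [[-0.641, -0.768, -0.008], [-0.768, 0.641, 0.009], [-0.002, 0.011, -1.0]], 'force': [1.33, 5.715, -10.284], 'torque': [1.879, -0.625, 0.013], 'finger_force': 85.731, 'gripper_width': 0.524}
```

Emit:
{"op": "jog_arm", "data": {"increments": "0 0 0.1 0 0 0;0 0 0.05 0 0 0;0 0 0 0 0 0;0 0 0 0 0 0"}}

```text
clock: 11.03
eef_pos: [595.6, -146.4, 147.2]
orientation: [[-0.645, -0.765, -0.007], [-0.765, 0.645, 0.008], [-0.002, 0.011, -1.0]]
force: [-0.5, 6.5, -7.2]
gripper_width: 0.523
finger_force: 85.8
```

Emit:
{"op": "jog_arm", "data": {"increments": "0 0 0.05 0 0 0;0 0 0 0 0 0;0 0 0 0 0 0"}}

```text
clock: 11.28
eef_pos: [595.6, -146.4, 147.0]
orientation: [[-0.644, -0.765, -0.006], [-0.765, 0.644, 0.008], [-0.002, 0.01, -1.0]]
force: [-1.7, 7.2, -3.1]
gripper_width: 0.52
finger_force: 86.2
```

Emit:
{"op": "jog_arm", "data": {"increments": "0 0 0.05 0 0 0;0 0 0 0 0 0;0 0 0 0 0 0"}}

```text
clock: 11.53
eef_pos: [595.6, -146.5, 146.9]
orientation: [[-0.644, -0.765, -0.006], [-0.765, 0.644, 0.008], [-0.002, 0.009, -1.0]]
force: [-3.1, 9.6, 0.3]
gripper_width: 0.52
finger_force: 86.8
```

```bash
python3 - <<'E'
from h import *
c=read_camera("scene"); cv2.imwrite("pics/scene2.png",cv2.resize(c["color"][140:270,170:370,::-1],None,fx=4,fy=4,interpolation=cv2.INTER_CUBIC))
o=get_obs();print({k:np.round(v,3).tolist() for k,v in o.items() if k not in('joint_vel','joint_torque')})
E
```

```text
{'clock': 11.583, 'joint_pos': [0.08, 0.089, -0.015, -0.008, -1.472, -0.779], 'eef_pos': [595.611, -146.456, 146.849], 'orientation': [[-0.644, -0.765, -0.006], [-0.765, 0.644, 0.008], [-0.002, 0.009, -1.0]], 'force': [-4.014, 8.799, -0.043], 'torque': [2.946, 1.159, -0.038], 'finger_force': 86.81, 'gripper_width': 0.518}
```

View pics/scene2.png

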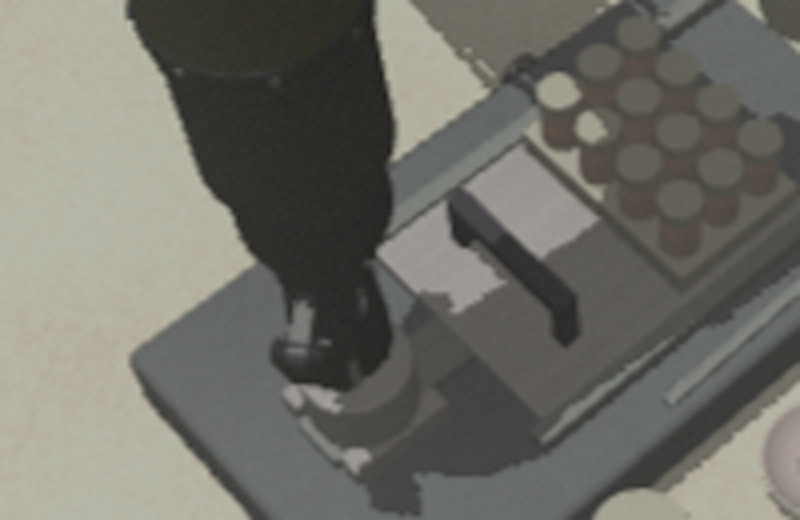

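With no load from the arm, the screw now holds at its height and the feel is stiff, so it's on the thread. The picture agrees: knob gripped at (340,320) and raised, carriage unmoved. I'll keep unscrewing while following the rise.

Emit:
{"op": "jog_arm", "data": {"increments": "0 0.08 0 0 0 -0.03;0 0 -0.0085 0 0 -0.03;0 0 -0.0085 0 0 -0.03;0 0 -0.0085 0 0 -0.03;0 0 -0.0085 0 0 -0.03;0 0 -0.0085 0 0 -0.03;0 0 -0.0085 0 0 -0.03;0 0 -0.0085 0 0 -0.03;0 0 -0.0085 0 0 -0.03;0 0 -0.0085 0 0 -0.03;0 0 0 0 0 0"}}

```text
clock: 12.5
eef_pos: [594.0, -146.0, 148.7]
orientation: [[0.244, -0.97, -0.006], [-0.97, -0.244, 0.007], [-0.008, 0.005, -1.0]]
force: [-5.1, 7.1, 1.5]
gripper_width: 0.519
finger_force: 86.9
```

```bash
cat > s.py <<'E'
from h import *
o=get_obs();print({k:np.round(v,3).tolist() for k,v in o.items() if k not in('joint_vel','joint_torque')})
E
python3 s.py
```

```text
{'clock': 12.5, 'joint_pos': [0.082, 0.084, -0.016, -0.008, -1.476, 0.166], 'eef_pos': [594.032, -145.98, 148.657], 'orientation': [[0.244, -0.97, -0.006], [-0.97, -0.244, 0.007], [-0.008, 0.005, -1.0]], 'force': [-5.138, 7.052, 1.527], 'torque': [2.528, 1.701, -0.088], 'finger_force': 86.863, 'gripper_width': 0.519}
```

Emit:
{"op": "jog_arm", "data": {"increments": "0 0 -0.0085 0 0 -0.03;0 0 -0.0085 0 0 -0.03;0 0 -0.0085 0 0 -0.03;0 0 -0.0085 0 0 -0.03;0 0 -0.0085 0 0 -0.03;0 0 -0.0085 0 0 -0.03;0 0 -0.0085 0 0 -0.03;0 0 -0.0085 0 0 -0.03;0 0 0 0 0 0"}}

```text
clock: 13.25
eef_pos: [593.0, -146.7, 150.2]
orientation: [[0.842, -0.54, -0.009], [-0.54, -0.842, 0.006], [-0.011, -0.0, -1.0]]
force: [-9.7, 7.0, 4.3]
gripper_width: 0.517
finger_force: 87.2
```

```bash
python3 s.py
```

```text
{'clock': 13.25, 'joint_pos': [0.081, 0.084, -0.015, -0.007, -1.481, 0.92], 'eef_pos': [593.04, -146.653, 150.207], 'orientation': [[0.842, -0.54, -0.009], [-0.54, -0.842, 0.006], [-0.011, -0.0, -1.0]], 'force': [-9.688, 7.042, 4.308], 'torque': [2.336, 3.234, 0.016], 'finger_force': 87.17, 'gripper_width': 0.517}
```

Emit:
{"op": "jog_arm", "data": {"increments": "0 0 -0.0085 0 0 -0.03;0 0 -0.0085 0 0 -0.03;0 0 0 0 0 0"}}

```text
clock: 13.5
eef_pos: [592.9, -146.9, 150.8]
orientation: [[0.928, -0.373, -0.009], [-0.373, -0.928, 0.006], [-0.01, -0.002, -1.0]]
force: [-9.7, 5.7, 4.1]
gripper_width: 0.518
finger_force: 87.2
```

```bash
python3 s.py
```

```text
{'clock': 13.5, 'joint_pos': [0.081, 0.083, -0.014, -0.006, -1.482, 1.109], 'eef_pos': [592.867, -146.929, 150.771], 'orientation': [[0.928, -0.373, -0.009], [-0.373, -0.928, 0.006], [-0.01, -0.002, -1.0]], 'force': [-9.665, 5.734, 4.064], 'torque': [2.011, 3.468, 0.013], 'finger_force': 87.168, 'gripper_width': 0.518}
```

Emit:
{"op": "jog_arm", "data": {"increments": "0 0 -0.0085 0 0 -0.03;0 0 -0.0085 0 0 -0.03;0 0 0 0 0 0"}}

```text
clock: 13.75
eef_pos: [592.7, -147.2, 151.0]
orientation: [[0.981, -0.193, -0.009], [-0.193, -0.981, 0.005], [-0.01, -0.003, -1.0]]
force: [-9.9, 4.6, 4.5]
gripper_width: 0.516
finger_force: 87.1
```

```bash
python3 s.py
```

```text
{'clock': 13.75, 'joint_pos': [0.081, 0.083, -0.014, -0.006, -1.483, 1.297], 'eef_pos': [592.734, -147.209, 151.019], 'orientation': [[0.981, -0.193, -0.009], [-0.193, -0.981, 0.005], [-0.01, -0.003, -1.0]], 'force': [-9.899, 4.555, 4.521], 'torque': [1.294, 3.225, -0.117], 'finger_force': 87.063, 'gripper_width': 0.516}
```

Emit:
{"op": "jog_arm", "data": {"increments": "0 0 -0.0085 0 0 -0.03;0 0 0 0 0 0;0 0 0 0 0 0"}}

```text
clock: 14.0
eef_pos: [592.7, -147.4, 151.4]
orientation: [[0.995, -0.104, -0.009], [-0.104, -0.995, 0.005], [-0.01, -0.004, -1.0]]
force: [-11.4, 5.4, 4.8]
gripper_width: 0.519
finger_force: 87.1
```

```bash
python3 s.py
```

```text
{'clock': 14.0, 'joint_pos': [0.08, 0.083, -0.013, -0.006, -1.483, 1.387], 'eef_pos': [592.743, -147.376, 151.422], 'orientation': [[0.995, -0.104, -0.009], [-0.104, -0.995, 0.005], [-0.01, -0.004, -1.0]], 'force': [-11.415, 5.421, 4.753], 'torque': [1.571, 3.554, 0.01], 'finger_force': 87.138, 'gripper_width': 0.519}
```

Emit:
{"op": "jog_arm", "data": {"increments": "-0.07 -0.04 0 0 0 -0.03;0 0 -0.0085 0 0 0;0 0 0 0 0 0"}}

```text
clock: 14.25
eef_pos: [592.6, -147.4, 151.8]
orientation: [[1.0, -0.013, -0.006], [-0.013, -1.0, 0.003], [-0.006, -0.003, -1.0]]
force: [-6.9, -1.1, 0.6]
gripper_width: 0.52
finger_force: 86.6
```

```bash
python3 s.py
```

```text
{'clock': 14.25, 'joint_pos': [0.081, 0.08, -0.017, -0.004, -1.48, 1.477], 'eef_pos': [592.612, -147.433, 151.79], 'orientation': [[1.0, -0.013, -0.006], [-0.013, -1.0, 0.003], [-0.006, -0.003, -1.0]], 'force': [-6.894, -1.062, 0.619], 'torque': [-0.387, 2.074, 0.057], 'finger_force': 86.636, 'gripper_width': 0.52}
```

Emit:
{"op": "jog_arm", "data": {"increments": "0 0 -0.0085 0 0 -0.03;0 0 0 0 0 0;0 0 0 0 0 0"}}

```text
clock: 14.5
eef_pos: [592.6, -147.6, 151.7]
orientation: [[0.997, 0.081, -0.006], [0.081, -0.997, 0.003], [-0.006, -0.004, -1.0]]
force: [-6.8, -2.7, -1.6]
gripper_width: 0.521
finger_force: 86.7
```

```bash
python3 s.py
```

```text
{'clock': 14.5, 'joint_pos': [0.081, 0.08, -0.017, -0.004, -1.48, 1.571], 'eef_pos': [592.587, -147.601, 151.7], 'orientation': [[0.997, 0.081, -0.006], [0.081, -0.997, 0.003], [-0.006, -0.004, -1.0]], 'force': [-6.814, -2.743, -1.561], 'torque': [-1.181, 2.194, 0.127], 'finger_force': 86.668, 'gripper_width': 0.521}
```

Emit:
{"op": "jog_arm", "data": {"increments": "0 0 0 0 0 -0.03;0 0 0 0 0 0;0 0 0 0 0 0"}}

```text
clock: 14.75
eef_pos: [592.6, -147.8, 151.8]
orientation: [[0.985, 0.175, -0.006], [0.175, -0.985, 0.003], [-0.006, -0.004, -1.0]]
force: [-5.4, -2.1, -0.3]
gripper_width: 0.525
finger_force: 86.7
```

```bash
python3 s.py
```

```text
{'clock': 14.75, 'joint_pos': [0.081, 0.08, -0.017, -0.004, -1.48, 1.665], 'eef_pos': [592.614, -147.756, 151.824], 'orientation': [[0.985, 0.175, -0.006], [0.175, -0.985, 0.003], [-0.006, -0.004, -1.0]], 'force': [-5.426, -2.146, -0.341], 'torque': [-0.923, 1.893, 0.005], 'finger_force': 86.664, 'gripper_width': 0.525}
```

Emit:
{"op": "jog_arm", "data": {"increments": "0 0 0 0 0 -0.03;0 0 0 0 0 0;0 0 0 0 0 0"}}

```text
clock: 15.0
eef_pos: [593.4, -147.7, 151.9]
orientation: [[0.964, 0.264, -0.004], [0.264, -0.964, 0.003], [-0.003, -0.004, -1.0]]
force: [-3.9, -4.4, -3.4]
gripper_width: 0.516
finger_force: 86.3
```

```bash
python3 s.py
```

```text
{'clock': 15.0, 'joint_pos': [0.081, 0.08, -0.016, -0.003, -1.478, 1.758], 'eef_pos': [593.433, -147.719, 151.911], 'orientation': [[0.964, 0.264, -0.004], [0.264, -0.964, 0.003], [-0.003, -0.004, -1.0]], 'force': [-3.931, -4.438, -3.389], 'torque': [-1.934, 1.269, -0.527], 'finger_force': 86.345, 'gripper_width': 0.516}
```

Emit:
{"op": "jog_arm", "data": {"increments": "0 0 -0.0085 0 0 -0.03;0 0 0 0 0 0;0 0 0 0 0 0"}}

```text
clock: 15.25
eef_pos: [594.4, -147.4, 152.0]
orientation: [[0.936, 0.353, -0.002], [0.353, -0.936, 0.004], [-0.0, -0.004, -1.0]]
force: [0.2, -5.0, -5.5]
gripper_width: 0.521
finger_force: 85.8
```

```bash
python3 s.py
```

```text
{'clock': 15.25, 'joint_pos': [0.081, 0.081, -0.015, -0.004, -1.476, 1.851], 'eef_pos': [594.357, -147.417, 152.036], 'orientation': [[0.936, 0.353, -0.002], [0.353, -0.936, 0.004], [-0.0, -0.004, -1.0]], 'force': [0.179, -5.001, -5.505], 'torque': [-1.874, -0.093, -1.105], 'finger_force': 85.802, 'gripper_width': 0.521}
```

The torque builds to 1.1 N m, so this is the hard stop. I'll ease the wind-up, open and rise.

Emit:
{"op": "jog_arm", "data": {"increments": "0 0 0.02 0 0 0.03;0 0 0 0 0 0.02;0 0 0 0 0 0", "squeeze": 30}}

```text
clock: 15.5
eef_pos: [594.1, -147.5, 152.0]
orientation: [[0.98, 0.2, -0.002], [0.2, -0.98, 0.003], [-0.002, -0.004, -1.0]]
force: [-2.8, -5.3, -4.3]
gripper_width: 0.516
finger_force: 86.1
```

```bash
python3 s.py
```

```text
{'clock': 15.5, 'joint_pos': [0.081, 0.08, -0.016, -0.003, -1.477, 1.691], 'eef_pos': [594.06, -147.484, 152.042], 'orientation': [[0.98, 0.2, -0.002], [0.2, -0.98, 0.003], [-0.002, -0.004, -1.0]], 'force': [-2.799, -5.252, -4.325], 'torque': [-1.967, 0.551, -0.088], 'finger_force': 86.096, 'gripper_width': 0.516}
```

Emit:
{"op": "jog_arm", "data": {"increments": "0 0 0 0 0 0;0 0 0 0 0 0;0 0 0 0 0 0;0 0 0 0 0 0;0 0 0 0 0 0;0 0 0 0 0 0;0 0 0 0 0 0;0 0 0 0 0 0", "grip": 80}}

```text
clock: 16.17
eef_pos: [594.8, -146.7, 152.8]
orientation: [[0.978, 0.208, -0.0], [0.208, -0.978, 0.004], [0.001, -0.004, -1.0]]
force: [-1.5, 0.3, -1.0]
gripper_width: 0.938
finger_force: 0.0
```

Emit:
{"op": "jog_arm", "data": {"increments": "0 0 -0.8 0 0 0;0 0 -0.8 0 0 0;0 0 -0.8 0 0 0;0 0 -0.8 0 0 0;0 0 -0.8 0 0 0;0 0 -0.8 0 0 0;0 0 0 0 0 0.02;0 0 0 0 0 0;0 0 0 0 0 0"}}

```text
clock: 16.92
eef_pos: [594.7, -147.0, 248.3]
orientation: [[0.989, 0.148, -0.001], [0.148, -0.989, 0.004], [-0.0, -0.005, -1.0]]
force: [0.1, -0.9, -0.3]
gripper_width: 0.936
finger_force: 0.0
```

```bash
cat > look.py <<'E'
from h import *
import sys
for n in sys.argv[1:]:
    c=read_camera(n); P=pts(c); np.save("l_"+n+".npy",c,allow_pickle=True)
    for lbl,a,b,xr,yr in(("knobtop",155,205,(565,625),(-180,-115)),("bar",108,125,(500,640),(-62,50)),("vials",134,148,(450,680),(-15,230))):
        m=(P[...,2]>a)&(P[...,2]<b)&(P[...,0]>xr[0])&(P[...,0]<xr[1])&(P[...,1]>yr[0])&(P[...,1]<yr[1])
        q=P[m].astype(np.float32)
        if len(q)>5: r=cv2.minAreaRect(np.ascontiguousarray(q[:,:2])); print(n,lbl,len(q),np.median(q,0).round(1),np.round(r[0],1),np.round(r[1],1),round(r[2],2))
E
python3 look.py top scene wrist; python3 s.py
```

```text
top knobtop 129 [ 581.6 -144.   186.4] [ 583.3 -144.6] [41.1 26.1] 58.51
top bar 157 [568.3 -41.5 120. ] [568.4 -41.1] [83.4 14.1] 8.67
scene knobtop 509 [ 600.9 -151.5  186.4] [ 593.5 -148.7] [45.4 46.6] 41.05
scene bar 458 [578.1 -35.3 119. ] [573.7   1.7] [121.9  96.8] 8.17
scene vials 1164 [563.3  71.5 139.9] [559.4  73.3] [129.2  91.1] 9.86
wrist knobtop 2926 [ 597.9 -145.8  187.5] [ 593.2 -146.6] [46.3 45.4] 7.24
wrist bar 2708 [577.9 -33.8 119.9] [571.    1.2] [123.4  95.4] 8.43
wrist vials 7887 [569.2  72.4 140.4] [558.5  73.5] [128.1  89.7] 9.31
{'clock': 17.067, 'joint_pos': [0.082, 0.078, 0.156, -0.004, -1.65, 1.637], 'eef_pos': [594.516, -147.065, 247.804], 'orientation': [[0.989, 0.147, -0.002], [0.147, -0.989, 0.004], [-0.001, -0.004, -1.0]], 'force': [-0.064, -0.11, 0.664], 'torque': [-0.035, 0.014, 0.025], 'finger_force': 0.0, 'gripper_width': 0.936}
```

The knob is raised and stays there. I'll check the lift more closely from the flat top face.

```bash
python3 - <<'E'
from h import *
for n,f0 in(("scene","scene0"),("wrist","wrist1")):
    for f in(f0,"l_"+n):
        c=np.load(f+".npy",allow_pickle=True).item(); P=pts(c)
        m=(np.hypot(P[...,0]-593.3,P[...,1]+148)<14)&(P[...,2]>150); z=P[m][:,2]
        print(f,len(z),np.percentile(z,[10,50,90]).round(2))
c=np.load("l_wrist.npy",allow_pickle=True).item(); cv2.imwrite("pics/w3.png",c["color"][...,::-1])
E
```

```text
scene0 128 [168.44 171.3  173.59]
l_scene 451 [189.41 656.13 657.78]
wrist1 6440 [171.85 314.48 323.39]
l_wrist 4860 [190.36 331.17 340.51]
```

View pics/w3.png

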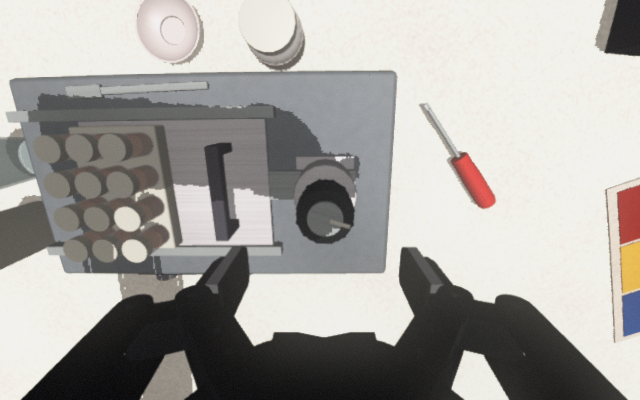

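The wrist view shows the knob up at (325,212), its mark turned to the lower right, which is about 4.36 rad of turn. The carriage and bystanders are unmoved, and the handle is at (218,190). The lift comes out at about 19–20 mm. Next I go over the handle and partly descend.

Emit:
{"op": "jog_arm", "data": {"increments": "-0.07 -0.91 0 0 0 0;0 -0.91 0 0 0 0;0 -0.91 0 0 0 0;0 -0.91 0 0 0 0;0 -0.91 0 0 0 0;0 -0.91 0 0 0 0;0 0 0.85 0 0 0;0 0 0.85 0 0 0;0 0 0.85 0 0 0;0 0 0.85 0 0 0;0 0 0 0 0 0;0 0 0 0 0 0", "grip": 45}}

```text
clock: 18.07
eef_pos: [576.8, -39.2, 180.3]
orientation: [[0.989, 0.147, -0.003], [0.147, -0.989, 0.003], [-0.002, -0.004, -1.0]]
force: [-0.2, 0.5, 0.4]
gripper_width: 0.528
finger_force: 0.0
```

```bash
python3 s.py; python3 - <<'E'
from h import *
c=read_camera("wrist"); cv2.imwrite("pics/w4.png",c["color"][...,::-1]); P=pts(c)
m=(P[...,2]>112)&(P[...,2]<126)&(P[...,0]>500)&(P[...,0]<640)&(P[...,1]>-62)&(P[...,1]<-12)
q=P[m].astype(np.float32); r=cv2.minAreaRect(np.ascontiguousarray(q[:,:2])); print(len(q),np.median(q,0).round(1),r)
E
```

```text
{'clock': 18.067, 'joint_pos': [0.276, -0.015, -0.062, -0.004, -1.525, 1.442], 'eef_pos': [576.819, -39.237, 180.299], 'orientation': [[0.989, 0.147, -0.003], [0.147, -0.989, 0.003], [-0.002, -0.004, -1.0]], 'force': [-0.175, 0.489, 0.443], 'torque': [-0.042, -0.028, 0.034], 'finger_force': 0.0, 'gripper_width': 0.528}
2225 [581.8 -37.1 120.4] ((576.3099975585938, -37.55760192871094), (99.53501892089844, 13.733931541442871), 8.908429145812988)
```

View pics/w4.png

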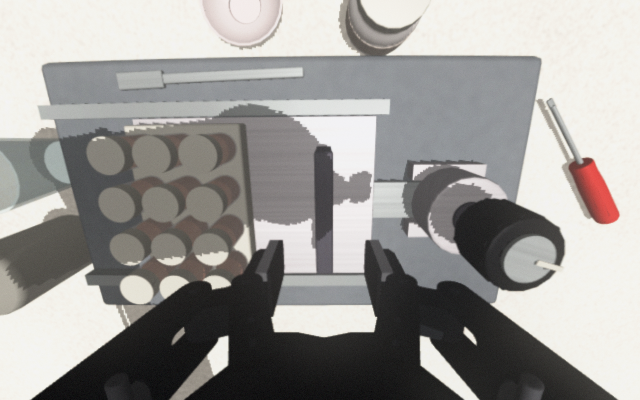

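The bar at column 323 sits centred between the fingers (265 and 375), with the vials and knob clear. I'll descend and grip the bar.

Emit:
{"op": "jog_arm", "data": {"increments": "0 0 0.85 0 0 0;0 0 0.85 0 0 0;0 0 0.85 0 0 0;0 0 0.85 0 0 0;0 0 0.8 0 0 0;0 0 0 0 0 0"}}

```text
clock: 18.62
eef_pos: [576.3, -38.7, 94.9]
orientation: [[0.989, 0.146, -0.004], [0.146, -0.989, 0.004], [-0.003, -0.005, -1.0]]
force: [-1.1, 0.3, -0.7]
gripper_width: 0.527
finger_force: 0.0
```

Emit:
{"op": "jog_arm", "data": {"increments": "0 0 0 0 0 0;0 0 0 0 0 0;0 0 0 0 0 0;0 0 0 0 0 0;0 0 0 0 0 0;0 0 0 0 0 0;0 0 0 0 0 0;0 0 0 0 0 0", "grip": 5, "squeeze": 30}}

```text
clock: 19.28
eef_pos: [578.4, -38.6, 99.5]
orientation: [[0.989, 0.147, 0.003], [0.147, -0.989, 0.004], [0.004, -0.004, -1.0]]
force: [-0.8, 0.7, 6.1]
gripper_width: 0.153
finger_force: 31.6
```

Gripped at 13 mm. Sliding along the shaker's +y.

Emit:
{"op": "jog_arm", "data": {"increments": "0 -0.1 -0.07 0 0 0;0 -0.2 0 0 0 0;0 -0.25 0 0 0 0;0 -0.25 0 0 0 0;0 -0.25 0 0 0 0;0 -0.25 0 0 0 0;0 -0.25 0 0 0 0;0 -0.25 0 0 0 0;0 -0.25 0 0 0 0;0 0 0 0 0 0"}}

```text
clock: 20.12
eef_pos: [571.8, 3.1, 99.5]
orientation: [[0.989, 0.147, 0.001], [0.147, -0.989, 0.005], [0.002, -0.005, -1.0]]
force: [2.6, 2.7, 5.3]
gripper_width: 0.152
finger_force: 31.4
```

Emit:
{"op": "jog_arm", "data": {"increments": "0 -0.25 0 0 0 0;0 -0.25 0 0 0 0;0 -0.2 0 0 0 0;0 -0.15 0 0 0 0;0 -0.1 0 0 0 0;0 0 0 0 0 0;0 0 0 0 0 0"}}

```text
clock: 20.7
eef_pos: [569.0, 20.7, 99.5]
orientation: [[0.989, 0.147, 0.001], [0.147, -0.989, 0.004], [0.002, -0.004, -1.0]]
force: [4.4, -1.8, 6.5]
gripper_width: 0.155
finger_force: 31.6
```

Emit:
{"op": "jog_arm", "data": {"increments": "0 -0.1 0 0 0 0;0 -0.1 0 0 0 0;0 0 0 0 0 0;0 0 0 0 0 0"}}

```text
clock: 21.03
eef_pos: [569.0, 20.8, 99.5]
orientation: [[0.99, 0.145, 0.002], [0.145, -0.99, -0.002], [0.001, 0.002, -1.0]]
force: [11.6, -16.0, 1.8]
gripper_width: 0.156
finger_force: 31.6
```

```bash
python3 s.py
```

```text
{'clock': 21.033, 'joint_pos': [0.39, -0.017, -0.214, 0.002, -1.373, 1.325], 'eef_pos': [568.989, 20.818, 99.526], 'orientation': [[0.99, 0.145, 0.002], [0.145, -0.99, -0.002], [0.001, 0.002, -1.0]], 'force': [11.589, -15.964, 1.8], 'torque': [-5.265, -3.641, 0.339], 'finger_force': 31.59, 'gripper_width': 0.156}
```

It's at the end stop: 16 N with no further motion. I'll ease off, let go symmetrically and rise.

Emit:
{"op": "jog_arm", "data": {"increments": "0 0.12 0 0 0 0;0 0 0 0 0 0;0 0 0 0 0 0"}}

```text
clock: 21.28
eef_pos: [569.0, 20.7, 99.5]
orientation: [[0.989, 0.145, 0.001], [0.145, -0.989, 0.002], [0.001, -0.002, -1.0]]
force: [7.2, -7.1, 4.8]
gripper_width: 0.156
finger_force: 31.7
```

Emit:
{"op": "jog_arm", "data": {"increments": "0 0 0 0 0 0;0 0 0 0 0 0;0 0 0 0 0 0;0 0 0 0 0 0;0 0 0 0 0 0;0 0 0 0 0 0;0 0 0 0 0 0", "grip": 45}}

```text
clock: 21.87
eef_pos: [568.2, 22.4, 98.7]
orientation: [[0.989, 0.147, -0.001], [0.147, -0.989, 0.004], [-0.0, -0.004, -1.0]]
force: [-0.1, -1.4, -0.5]
gripper_width: 0.525
finger_force: 0.0
```

Emit:
{"op": "jog_arm", "data": {"increments": "0 0 -0.5 0 0 0;0 0 -0.85 0 0 0;0 0 -0.85 0 0 0;0 0 -0.85 0 0 0;0 0 -0.85 0 0 0;0 0 -0.85 0 0 0;0 0 -0.85 0 0 0;0 0 -0.85 0 0 0;0 0 0 0 0 0;0 0 0 0 0 0"}}

```text
clock: 22.7
eef_pos: [568.8, 21.8, 229.7]
orientation: [[0.989, 0.146, 0.002], [0.146, -0.989, 0.005], [0.003, -0.005, -1.0]]
force: [0.3, 0.0, -0.5]
gripper_width: 0.527
finger_force: 0.0
```

```bash
python3 - <<'E'
from h import *
for n in("wrist","scene"):
    c=read_camera(n); P=pts(c); cv2.imwrite(f"pics/end_{n}.png",c["color"][...,::-1])
    m=(P[...,2]>112)&(P[...,2]<126)&(P[...,0]>510)&(P[...,0]<630)&(P[...,1]>0)&(P[...,1]<45)
    q=P[m].astype(np.float32); r=cv2.minAreaRect(np.ascontiguousarray(q[:,:2])); print(n,len(q),np.median(q,0).round(1),r)
    m=(np.hypot(P[...,0]-593.3,P[...,1]+148)<14)&(P[...,2]>150)&(P[...,2]<215); print("knob z",m.sum(),np.percentile(P[m][:,2],[10,50,90]).round(1) if m.sum() else "")
E
python3 s.py
```

```text
wrist 1472 [571.3  22.2 120.4] ((567.0139770507812, 22.00070571899414), (98.90129089355469, 13.283161163330078), 8.862405776977539)
knob z 1053 [189.5 190.3 191.1]
scene 273 [570.   19.1 119.4] ((568.2098999023438, 20.196870803833008), (99.1581802368164, 15.934971809387207), 7.655450344085693)
knob z 126 [187.8 189.9 191.9]
{'clock': 22.8, 'joint_pos': [0.388, -0.043, -0.004, -0.004, -1.609, 1.329], 'eef_pos': [568.129, 21.817, 227.454], 'orientation': [[0.989, 0.146, -0.001], [0.146, -0.989, 0.004], [-0.0, -0.004, -1.0]], 'force': [-0.385, -1.145, 0.4], 'torque': [-0.003, -0.008, 0.008], 'finger_force': 0.0, 'gripper_width': 0.528}
```

View pics/end_wrist.png

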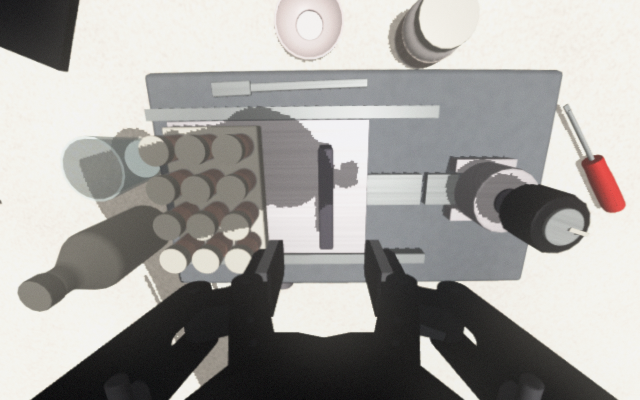

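The final view shows the carriage at the far end: handle at (326,196), moved 60 mm by both cameras. The knob at (545,215) stays up about 19–20 mm, the bystanders are in place and the arm is clear.

```bash
python3 -c "
from plant import *
print(job_done())"
```

```text
the job is handed in; nothing more can be done
None
```

Job handed in, result not reported back: the screw is unscrewed to its stop and stays up about 19–20 mm, the carriage is at the far end (60 mm), and the glassware and tools look undisturbed.

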